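# Bolt a tape magazine into its dock

## Robot

A 6-joint arm with a two-finger parallel gripper is mounted at the origin on the work surface. World frame = base frame: x ahead of the robot, y to its left, z up, the work surface at z = 0. Lengths are in mm, angles in rad, forces in N, time in s.
With the tool pointing down it reaches from about 275 to 1000 mm from the base axis. Payload 8.4 kg.
Tool frame: the origin (TCP) lies midway between the tips of the shut fingers; the grasp point (between the pads) lies grip_depth behind it (grip_depth is the distance from the TCP to the grasp point, in mm); z points along the fingers, y is the line along which they close (so a half turn about z gives the same grasp; the last joint's range is limited). The gripper opens to 85 mm and grips with 20 to 120 N. Pads are 22 mm wide; open, the fingers measure 114 mm over their backs; the gripper's body (76 mm by 85 mm) begins 54 mm behind the grasp point. The pads swing forward as they close: fully open they stand 13 mm farther back than shut.
Start: joints at [-1.161, 0.353, 1.633, -0, 1.155, -0.002], TCP at [250.161, -572.754, 231.281] pointing down, gripper open.
Joint ranges: [-2.63, 2.63], [-0.92, 2.1], [0.06, 2.66], [-1.3, 4.44], [0, 2.69], [-3.02, 3.02]. Speed limits (rad/s): [2.22, 2.22, 2.79, 3.14, 3.14, 3.14].

## Interface

Orientations are given as [roll, pitch, yaw] about the fixed x, y, z axes, in that order (R = Rz(yaw) Ry(pitch) Rx(roll)).
In Python, from rig import * gives the robot as it stands.
- The arm moves only by the shell command python3 -m creep 'ROWS' [FORCE]. ROWS is JSON, a list of rows, each an object of numbers: "x", "y", "z": the shift along the tool's x, y, z in mm; "rx", "ry", "rz": the turn, a rotation vector about the tool's x, y, z in rad; "hand": the finger opening in mm, from 0 to 85.4. A call has 1 to 20 rows; each row shifts and turns the commanded pose from where the row before left it, along the tool's axes as they then stand; what a row does not reach is not made up. A row lasts 1/8 s, in which the tool goes at most 62.5 mm and 10.7 degrees, less where a joint would pass 70% of its speed; a pose out of reach is approached as far as the arm can. A call with a gripper value outside its range is refused whole. The fingers move at their own pace and stop on an object; FORCE is the grip in N (left out, the last holds). Time passes only in rows, so rows that do not move let the fingers close. It gives the time, the measured TCP pose, the force, the opening and the grip force at its end, in the units of the state.
- sense(): the state, without advancing time (a new reading comes with each control period).
- grab_frame(name): name is "scene" or "top"; returns the picture (384x512x3 uint8, red, green, blue); there is no depth.
- get_calibration(name): a dict with "K" (3x3 intrinsics, pixels), "R" (3x3) and "t" (3): a world point X has camera coordinates R X + t. Camera axes: x right, y down, z forward; pixel columns grow to the right and rows downward; lengths in mm; the calibration is good to about 2 mm. A picture is of the moment at which its call begins. get_calibration takes no time and is no camera call.
- sign_off(): hands the job in; it is judged then, once.
The state is a dict: "clock": time; "qpos": joint angles; "qvel": joint speeds; "joint_efforts": joint torques, N m; "eef_pos": TCP position; "tcp_rot": TCP orientation; "contact_force": force on the tool from outside, world axes, zero at the start; "wrist_torque": the same for the moment, N m; "opening": opening from 0.0 (shut) to 1.0 (fully open); "grasp_force": force on a finger pad.
Only numpy, scipy, OpenCV 4.12 (cv2) and the standard library are available. Lean on these libraries where they do the work, as an engineer would, in place of code of your own. Each camera call takes 0.05 s, during which the arm holds its last target. There are 200 camera calls.

## Task

Push the grey tape magazine fully home against the back stop of its dock, then slide the red-knobbed bolt across into the brass keeper on the magazine until it meets its end stop, and press it there for half a second with about 15 N so that it is surely seated. Go gently, never putting more than 25 N on the magazine or the bolt. Leave the other things on the bench where they are and take the hand away at the end.

Things in the scene. Friction and masses are not known exactly. Their poses are not given: they have to be found in the camera images.
- dock: fixed grey dock: plate 12 mm thick (x -128..88, y -85..230 mm), two rails along x (tops 37 mm up), dark upright back stop (front face x = 65 mm, 67 mm up), and on the +y side the bolt's plinth (x -2..42, y 98..224 mm) with steel 18 and 12 mm straps over the bolt (within y 104-140 and 190-220, tops 67 mm up). Origin on the table, midway between the rails; x points to the back stop, y to the bolt.
- magazine: loose grey magazine with three tapes, 130 x 120 x 69 mm, about 0.8 kg, between the rails (1.5 mm play each side), standing out 30-55 mm at the start. Origin under its centre (12 mm above the table), axes along the dock's; fully home at x = 0 in the dock's frame. Slides with roughly 1.5 to 5 N of friction. Push its flat front face (x = -65 mm) along the dock's +x; the stop is rigid.
- magazine_front (a point): centre of the yellow patch on the magazine's front face, 38 mm above the magazine's underside (50 mm above the table); push here along the dock's +x.
- keeper (a point): middle of the mouth of the brass keeper on the magazine's +y side: two cheeks 34 mm long (y), 24 mm tall, 14 mm apart along x, open at the top; the bolt enters between them along the dock's -y. With the magazine home it is in line with the bolt (2 mm to spare each way).
- bolt: sliding steel bolt, 10 mm rod with red knob, 16 mm across, top 101 mm above the table. Slides along the dock's -y to lock; 3 N friction, no spring. Origin on the rod under the knob: 55 mm up, at x = 20, y = 164-188 mm in the dock's frame at the start. Its rigid end stop is set differently on each dock: origin at y = 130 to 148 mm; feel for it. Push the knob's +y side 70-100 mm above the table.
- bolt_tip (a point): front end of the bolt, 66 mm from the bolt's origin towards the dock's -y; 12 to 30 mm deep in the keeper when at its end stop.
- tape_red: bystander: red tape cartridge 102 x 105 x 21.5 mm lying beside the dock's -y edge; origin under its centre.
- tape_purple: bystander: purple tape cartridge of the same size lying flat; origin under its centre.
- tape_black: bystander: black tape cartridge of the same size lying flat; origin under its centre.
- screwdriver: bystander: screwdriver lying behind the dock's back stop.
- mug: bystander: blue mug, 80 mm across, 90 mm tall; origin under its centre.
- scanner: bystander: black and grey hand scanner, about 165 x 50 x 30 mm, lying flat.

How it is judged (in metres and radians):
On the way, in this order (a step that is already met when the one before it is completed fails the run):
1. the magazine is home against the back stop (within 3 mm), the bolt still drawn (x of magazine in the frame of dock above -0.003 m and y of bolt_tip in the frame of dock above 0.095 m), for 0.1 s.
2. the bolt stands still at its end stop, its tip in the keeper (10 mm or more), pressed there by the hand with 10 N or more for 0.2 s (y of bolt_tip in the frame of keeper below -0.01 m and x of magazine in the frame of dock above -0.004 m and contact force between the fingers and bolt above 10 N and linear speed of bolt below 0.004 m/s), for 0.2 s.
At the end, for the whole second after the job is handed in: the bolt's tip is still at least 10 mm inside the keeper, the magazine stands flat, at rest, within 4 mm of home, and the robot has let go (y of bolt_tip in the frame of keeper below -0.01 m and x of magazine in the frame of dock above -0.004 m and angle between magazine's own z axis and vertical below 0.05 rad and linear speed of magazine below 0.01 m/s); the robot touches nothing.
It fails at once if more than 25 N on the bolt (contact force between any of the fingers, the arm and bolt above 25 N).
It fails at once if more than 25 N on the magazine (contact force between any of the fingers, the arm and magazine above 25 N).
It fails at once if a bystander moved more than 20 mm (distance of any of tape_red, tape_purple, tape_black, screwdriver, mug, scanner from where it was at the start of the episode above 0.02 m).
It also fails if it takes over 54 s, if anything falls off the work surface, if the arm or the gripper's body presses on something with over 40 N, if the wrist force passes 120 N, or if a joint passes its speed limit or range.

## Working session

There is one attempt and no reset: what is moved stays moved. The work goes in short steps, Python scripts to look and compute and a shell command to move; the robot and the scene stay as the last step left them, time stands still between calls to the robot, and variables do not carry over. Pictures are saved under pics/ and viewed, at most 10 in all, crops included, and the job is handed in when it is done.

```bash
mkdir -p pics; python3 - <<'E'
from rig import *
import cv2
for n in("scene","top"):
    cv2.imwrite(f"pics/{n}0.png",cv2.resize(grab_frame(n)[:,:,::-1],(800,600),interpolation=cv2.INTER_CUBIC))
    c=get_calibration(n);print(n,c)
s=sense();print(s)
E
```

```text
scene {'K': array([[359.46941457,   0.        , 251.72317831],
       [  0.        , 359.46941457, 185.72586454],
       [  0.        ,   0.        ,   1.        ]]), 'R': array([[ 0.67428158,  0.73830635,  0.01575041],
       [ 0.60845674, -0.5433532 , -0.57840098],
       [-0.41847908,  0.39958857, -0.81560053]]), 't': array([-370.72719656, -303.94095098, 1536.89525134])}
top {'K': array([[376.64321818,   0.        , 255.58065448],
       [  0.        , 376.64321818, 192.38496933],
       [  0.        ,   0.        ,   1.        ]]), 'R': array([[-0.01918424, -0.99973721, -0.01254903],
       [-0.98491981,  0.02105546, -0.17172545],
       [ 0.17194454,  0.00906536, -0.98506492]]), 't': array([  29.19678829,  556.17200084, 1126.06641505])}
{'clock': 0.1, 'qpos': array([-1.16137124e+00,  3.53613614e-01,  1.63401402e+00,  9.46539270e-07,
        1.15515515e+00, -2.38689429e-03]), 'qvel': array([-1.02114750e-03, -4.36121221e-04, -1.90331743e-03, -1.52169165e-05,
       -1.41117952e-04, -1.04170789e-03]), 'joint_efforts': array([ 6.39451573e-04, -6.06357908e+01, -3.42822289e+01,  2.09257405e-04,
        4.02444901e-03,  4.72073725e-05]), 'eef_pos': array([ 250.02276984, -572.38974003,  230.63461894]), 'tcp_rot': array([-3.14040253e+00, -3.70621096e-06,  4.11811595e-01]), 'contact_force': array([-0.96108983,  0.25724313, -1.18968073]), 'wrist_torque': array([ 0.07228804, -0.02409181, -0.01312248]), 'grasp_force': 0.0, 'opening': 1.0003927932075816}
```

View pics/top0.png

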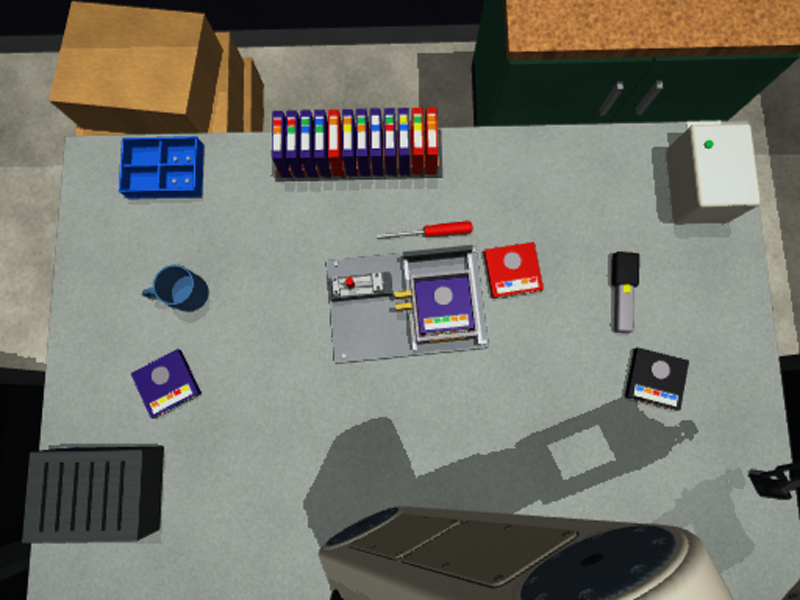

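View pics/scene0.png

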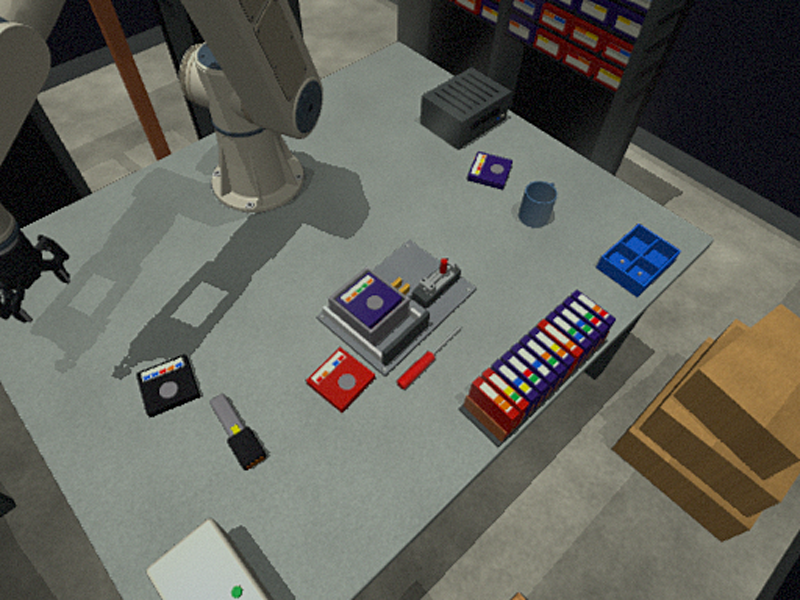

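The top picture (800x600) shows the dock with plate corners near (336,362), (327,262) and (488,346), the red knob at (349,282) and the magazine at about (443,305). It sits roughly upright, turned a few degrees. Next I'll take an enlarged crop for the fit.

```bash
python3 - <<'E'
from rig import *
import cv2
f=grab_frame("top")[150:240,200:320,::-1]
cv2.imwrite("pics/crop1.png",cv2.resize(f,(792,594),interpolation=cv2.INTER_CUBIC))
E
```

```text
(no output)
```

View pics/crop1.png

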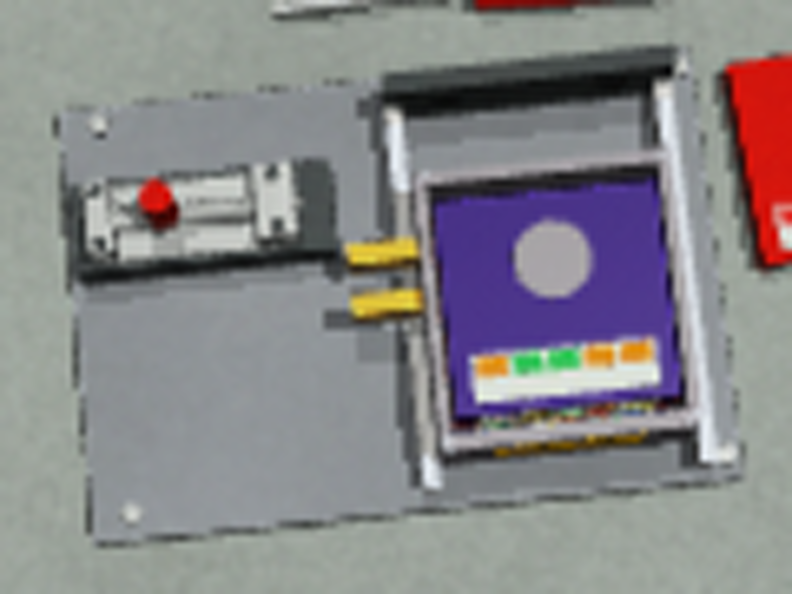

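The crop shows plate corners at (55,115), (95,543) and (742,475), the knob top at (158,192), magazine top corners at (415,178), (665,155), (447,447) and (700,425), and a keeper gap around (385,277). I'll fit the dock pose from these.

```bash
cat > h.py <<'E'
from rig import *
import numpy as np
def ray(name,px,z):
    c=get_calibration(name);d=c["R"].T@np.linalg.inv(c["K"])@[px[0],px[1],1];o=-c["R"].T@c["t"]
    return o+d*(z-o[2])/d[2]
def crop(p): return (200+(p[0]+.5)/6.6-.5,150+(p[1]+.5)/6.6-.5)
E
python3 - <<'E'
from h import *
from scipy.optimize import least_squares
D=np.array([(88,230),(-128,230),(-128,-85)]);P=np.array([ray("top",crop(p),12)[:2] for p in[(55,115),(95,543),(742,475)]])
R=lambda a:np.array([[np.cos(a),-np.sin(a)],[np.sin(a),np.cos(a)]])
s=least_squares(lambda v:(D@R(v[2]).T+v[:2]-P).ravel(),[600,0,0]);print("dock",s.x,"res",s.fun.round(1))
v=s.x
td=lambda p,z:R(v[2]).T@(ray("top",crop(p),z)[:2]-v[:2])
print("knob",td((158,190),101),"mag",[td(p,81).round(1) for p in[(415,178),(665,155),(447,447),(700,425)]])
print("keeper",td((385,277),67), "stop top front",td((388,95),67),td((685,70),67))
for d in[(-200,0),(-100,0),(20,215),(20,180),(20,140)]:print(d,(R(v[2])@d+v[:2]).round(1))
E
```

```text
dock [ 5.85202168e+02 -6.42962965e+01  8.92446399e-02] res [ 2.1  0.6 -1.9  1.1 -0.2 -1.8]
knob [ 22.72655218 175.7215784 ] mag [array([19.6, 58.5]), array([ 17.6, -57.6]), array([-106. ,   57.9]), array([-108.6,  -57.3])]
keeper [-22.56765572  77.16517793] stop top front [63.79119131 66.25018347] [ 60.25000614 -74.10371509]
(-200, 0) [386.  -82.1]
(-100, 0) [485.6 -73.2]
(20, 215) [586.  151.6]
(20, 180) [589.1 116.8]
(20, 140) [592.6  76.9]
```

```bash
python3 -m creep '[{"rz":0.165,"hand":0},{"rz":0.165},{"x":10,"y":-20},{"x":18,"y":-36},{"x":22,"y":-45},{"x":22,"y":-45},{"x":22,"y":-45},{"x":22,"y":-45},{"x":22,"y":-45},{"x":22,"y":-45},{"x":22,"y":-45},{"x":20,"y":-42},{"x":16,"y":-35},{"x":11,"y":-20},{"x":6,"y":-10},{"z":20},{"z":30},{"z":30},{"z":20},{}]' 40
```

```text
schema error: expected keys x, y, z, rx, ry, rz, hand
```

```bash
python3 -m creep '[{"x":0,"y":0,"z":0,"rx":0,"ry":0,"rz":0.165,"hand":0},{"x":0,"y":0,"z":0,"rx":0,"ry":0,"rz":0.165,"hand":0},{"x":10,"y":-20,"z":0,"rx":0,"ry":0,"rz":0,"hand":0},{"x":18,"y":-36,"z":0,"rx":0,"ry":0,"rz":0,"hand":0},{"x":22,"y":-45,"z":0,"rx":0,"ry":0,"rz":0,"hand":0},{"x":22,"y":-45,"z":0,"rx":0,"ry":0,"rz":0,"hand":0},{"x":22,"y":-45,"z":0,"rx":0,"ry":0,"rz":0,"hand":0},{"x":22,"y":-45,"z":0,"rx":0,"ry":0,"rz":0,"hand":0},{"x":22,"y":-45,"z":0,"rx":0,"ry":0,"rz":0,"hand":0},{"x":22,"y":-45,"z":0,"rx":0,"ry":0,"rz":0,"hand":0},{"x":22,"y":-45,"z":0,"rx":0,"ry":0,"rz":0,"hand":0},{"x":20,"y":-45,"z":0,"rx":0,"ry":0,"rz":0,"hand":0},{"x":16,"y":-45,"z":0,"rx":0,"ry":0,"rz":0,"hand":0},{"x":10,"y":-30,"z":0,"rx":0,"ry":0,"rz":0,"hand":0},{"x":6,"y":-12,"z":0,"rx":0,"ry":0,"rz":0,"hand":0},{"x":0,"y":0,"z":0,"rx":0,"ry":0,"rz":0,"hand":0}]' 40
```

```text
clock: 2.15
eef_pos: [442.1, -51.8, 231.2]
tcp_rot: [3.141, 0.0, 0.085]
contact_force: [-1.0, 0.4, -0.0]
opening: -0.002
grasp_force: 0.0
```

```bash
python3 -m creep '[{"x":0,"y":13,"z":10,"rx":0,"ry":0,"rz":0,"hand":0},{"x":0,"y":12,"z":25,"rx":0,"ry":0,"rz":0,"hand":0},{"x":0,"y":0,"z":35,"rx":0,"ry":0,"rz":0,"hand":0},{"x":0,"y":0,"z":40,"rx":0,"ry":0,"rz":0,"hand":0},{"x":0,"y":0,"z":35,"rx":0,"ry":0,"rz":0,"hand":0},{"x":0,"y":0,"z":25,"rx":0,"ry":0,"rz":0,"hand":0},{"x":0,"y":0,"z":16,"rx":0,"ry":0,"rz":0,"hand":0},{"x":0,"y":0,"z":0,"rx":0,"ry":0,"rz":0,"hand":0}]'; python3 - <<'E'
from h import *
import cv2
f=grab_frame("scene")[140:260,190:350,::-1]
cv2.imwrite("pics/s1.png",cv2.resize(f,(800,600),interpolation=cv2.INTER_CUBIC))
E
```

```text
clock: 3.15
eef_pos: [442.7, -78.6, 43.8]
tcp_rot: [-3.141, 0.003, 0.08]
contact_force: [0.5, 0.1, -0.1]
opening: 0.002
grasp_force: 0.0
```

View pics/s1.png

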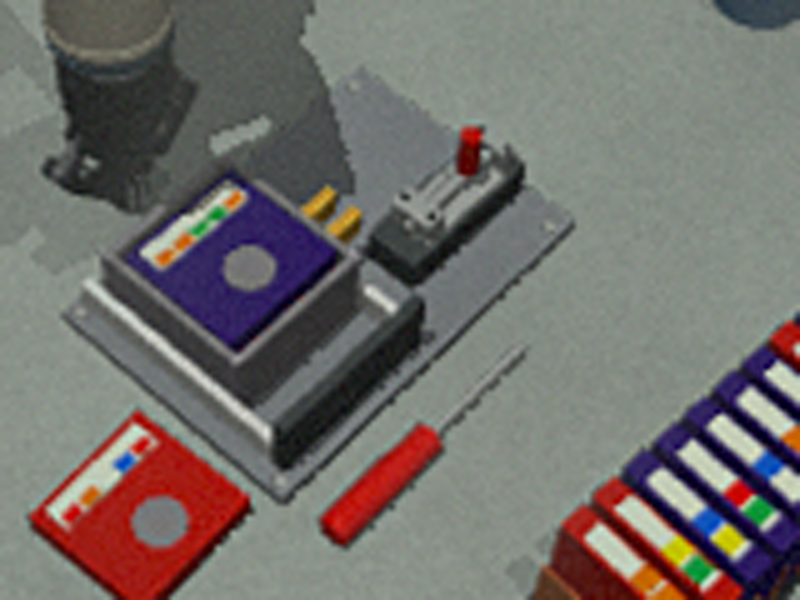

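The hand is in front of the magazine, at about (120,180) in the crop, with nothing in the way. Start pushing.

```bash
python3 -m creep '[{"x":6,"y":0,"z":0,"rx":0,"ry":0,"rz":0,"hand":0},{"x":6,"y":0,"z":0,"rx":0,"ry":0,"rz":0,"hand":0},{"x":4,"y":0,"z":0,"rx":0,"ry":0,"rz":0,"hand":0},{"x":2,"y":0,"z":0,"rx":0,"ry":0,"rz":0,"hand":0},{"x":2,"y":0,"z":0,"rx":0,"ry":0,"rz":0,"hand":0},{"x":2,"y":0,"z":0,"rx":0,"ry":0,"rz":0,"hand":0},{"x":2,"y":0,"z":0,"rx":0,"ry":0,"rz":0,"hand":0},{"x":2,"y":0,"z":0,"rx":0,"ry":0,"rz":0,"hand":0},{"x":2,"y":0,"z":0,"rx":0,"ry":0,"rz":0,"hand":0},{"x":2,"y":0,"z":0,"rx":0,"ry":0,"rz":0,"hand":0},{"x":2,"y":0,"z":0,"rx":0,"ry":0,"rz":0,"hand":0},{"x":2,"y":0,"z":0,"rx":0,"ry":0,"rz":0,"hand":0}]'
```

```text
clock: 4.7
eef_pos: [478.4, -74.5, 45.3]
tcp_rot: [-3.142, -0.0, 0.082]
contact_force: [-1.5, -0.1, -2.0]
opening: -0.003
grasp_force: 1.2
```

```bash
python3 -m creep '[{"x":2,"y":0,"z":0,"rx":0,"ry":0,"rz":0,"hand":0},{"x":2,"y":0,"z":0,"rx":0,"ry":0,"rz":0,"hand":0},{"x":2,"y":0,"z":0,"rx":0,"ry":0,"rz":0,"hand":0},{"x":2,"y":0,"z":0,"rx":0,"ry":0,"rz":0,"hand":0},{"x":2,"y":0,"z":0,"rx":0,"ry":0,"rz":0,"hand":0},{"x":2,"y":0,"z":0,"rx":0,"ry":0,"rz":0,"hand":0},{"x":2,"y":0,"z":0,"rx":0,"ry":0,"rz":0,"hand":0},{"x":2,"y":0,"z":0,"rx":0,"ry":0,"rz":0,"hand":0}]'; python3 - <<'E'
from h import *
import cv2
f=grab_frame("top")[150:240,200:320,::-1]
cv2.imwrite("pics/crop2.png",cv2.resize(f,(792,594),interpolation=cv2.INTER_CUBIC))
E
```

```text
clock: 5.7
eef_pos: [494.3, -73.1, 45.3]
tcp_rot: [-3.142, 0.0, 0.082]
contact_force: [-3.2, 0.1, -0.3]
opening: 0.0
grasp_force: 1.3
```

View pics/crop2.png

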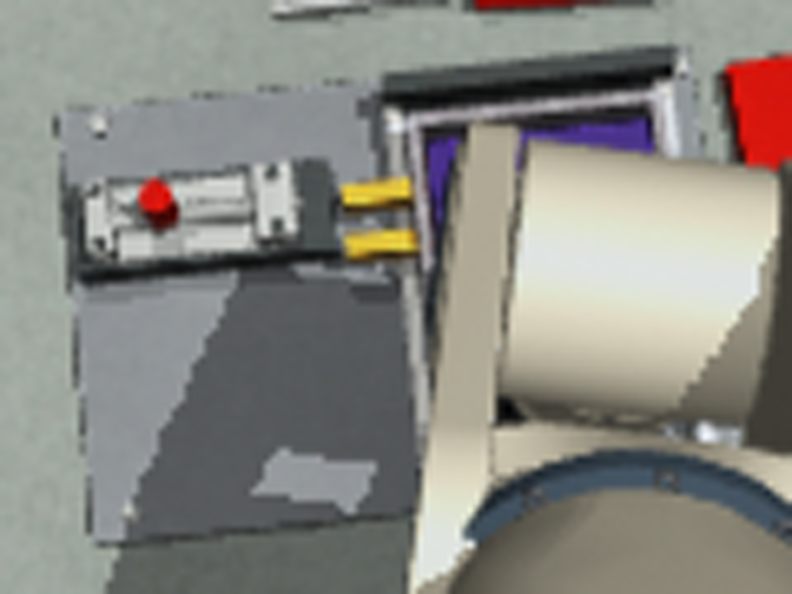

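The magazine has moved about 25 mm (keeper gap now at row ~220), leaving about 17 mm. Friction is about 3 N.

```bash
python3 -m creep '[{"x":2,"y":0,"z":0,"rx":0,"ry":0,"rz":0,"hand":0},{"x":2,"y":0,"z":0,"rx":0,"ry":0,"rz":0,"hand":0},{"x":2,"y":0,"z":0,"rx":0,"ry":0,"rz":0,"hand":0},{"x":2,"y":0,"z":0,"rx":0,"ry":0,"rz":0,"hand":0},{"x":1,"y":0,"z":0,"rx":0,"ry":0,"rz":0,"hand":0},{"x":1,"y":0,"z":0,"rx":0,"ry":0,"rz":0,"hand":0},{"x":0.5,"y":0,"z":0,"rx":0,"ry":0,"rz":0,"hand":0},{"x":0.5,"y":0,"z":0,"rx":0,"ry":0,"rz":0,"hand":0}]'
```

```text
clock: 6.75
eef_pos: [505.0, -72.3, 45.3]
tcp_rot: [-3.142, 0.0, 0.082]
contact_force: [-4.6, -0.8, 2.9]
opening: -0.004
grasp_force: 2.5
```

```bash
python3 -m creep '[{"x":0.5,"y":0,"z":0,"rx":0,"ry":0,"rz":0,"hand":0},{"x":0.5,"y":0,"z":0,"rx":0,"ry":0,"rz":0,"hand":0},{"x":0.5,"y":0,"z":0,"rx":0,"ry":0,"rz":0,"hand":0},{"x":0.5,"y":0,"z":0,"rx":0,"ry":0,"rz":0,"hand":0}]';python3 -m creep '[{"x":0.5,"y":0,"z":0,"rx":0,"ry":0,"rz":0,"hand":0},{"x":0.5,"y":0,"z":0,"rx":0,"ry":0,"rz":0,"hand":0}]'
```

```text
clock: 7.25
eef_pos: [507.1, -72.1, 45.3]
tcp_rot: [-3.142, 0.0, 0.082]
contact_force: [-4.2, -0.3, 3.6]
opening: 0.001
grasp_force: 2.5
clock: 7.5
eef_pos: [507.4, -72.0, 45.1]
tcp_rot: [-3.141, 0.001, 0.082]
contact_force: [-7.0, -1.1, 5.4]
opening: -0.003
grasp_force: 4.0
```

```bash
python3 -m creep '[{"x":0.5,"y":0,"z":0,"rx":0,"ry":0,"rz":0,"hand":0},{"x":0.5,"y":0,"z":0,"rx":0,"ry":0,"rz":0,"hand":0}]'
```

```text
clock: 7.75
eef_pos: [507.4, -71.9, 45.0]
tcp_rot: [-3.141, 0.003, 0.082]
contact_force: [-9.9, -2.6, 6.5]
opening: -0.004
grasp_force: 5.4
```

```bash
python3 -m creep '[{"x":0.5,"y":0,"z":0,"rx":0,"ry":0,"rz":0,"hand":0},{"x":0.5,"y":0,"z":0,"rx":0,"ry":0,"rz":0,"hand":0},{"x":0,"y":0,"z":0,"rx":0,"ry":0,"rz":0,"hand":0}]'; python3 - <<'E'
from h import *
import cv2
f=grab_frame("top")[150:240,200:320,::-1]
cv2.imwrite("pics/crop3.png",cv2.resize(f,(792,594),interpolation=cv2.INTER_CUBIC))
E
```

```text
clock: 8.12
eef_pos: [507.4, -71.8, 44.8]
tcp_rot: [-3.141, 0.005, 0.082]
contact_force: [-13.0, -2.0, 7.5]
opening: -0.001
grasp_force: 6.5
```

View pics/crop3.png

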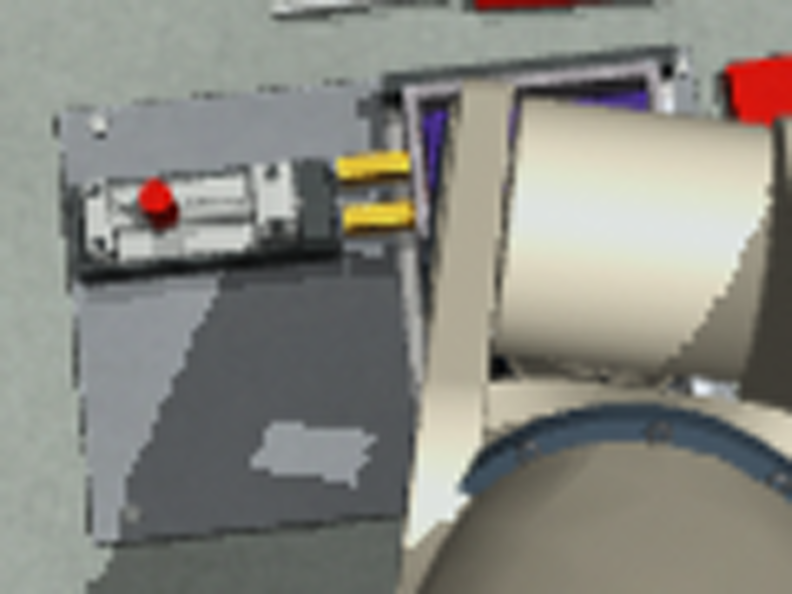

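The magazine is home: its rim is against the stop, and the keeper gap at (375,190) is in line with the bolt. I'll retreat, rise, turn 90° and go behind the knob.

```bash
python3 -m creep '[{"x":-2,"y":0,"z":0,"rx":0,"ry":0,"rz":0,"hand":0},{"x":-6,"y":0,"z":0,"rx":0,"ry":0,"rz":0,"hand":0},{"x":-12,"y":0,"z":0,"rx":0,"ry":0,"rz":0,"hand":0},{"x":-8,"y":0,"z":-15,"rx":0,"ry":0,"rz":0,"hand":0},{"x":0,"y":0,"z":-35,"rx":0,"ry":0,"rz":0,"hand":0},{"x":0,"y":0,"z":-45,"rx":0,"ry":0,"rz":0,"hand":0},{"x":0,"y":0,"z":-35,"rx":0,"ry":0,"rz":-0.1,"hand":0},{"x":0,"y":0,"z":-20,"rx":0,"ry":0,"rz":-0.17,"hand":0},{"x":0,"y":0,"z":-10,"rx":0,"ry":0,"rz":-0.17,"hand":0},{"x":0,"y":0,"z":0,"rx":0,"ry":0,"rz":-0.17,"hand":0},{"x":0,"y":0,"z":0,"rx":0,"ry":0,"rz":-0.17,"hand":0},{"x":0,"y":0,"z":0,"rx":0,"ry":0,"rz":-0.17,"hand":0},{"x":0,"y":0,"z":0,"rx":0,"ry":0,"rz":-0.17,"hand":0},{"x":0,"y":0,"z":0,"rx":0,"ry":0,"rz":-0.17,"hand":0},{"x":0,"y":0,"z":0,"rx":0,"ry":0,"rz":-0.17,"hand":0},{"x":0,"y":0,"z":0,"rx":0,"ry":0,"rz":-0.11,"hand":0},{"x":0,"y":0,"z":0,"rx":0,"ry":0,"rz":0,"hand":0}]'
```

```text
clock: 10.3
eef_pos: [482.1, -74.2, 206.2]
tcp_rot: [3.14, 0.0, 1.651]
contact_force: [-0.2, -0.1, -0.5]
opening: 0.001
grasp_force: 0.0
```

```bash
python3 -m creep '[{"x":12,"y":7,"z":0,"rx":0,"ry":0,"rz":0,"hand":0},{"x":25,"y":15,"z":0,"rx":0,"ry":0,"rz":0,"hand":0},{"x":35,"y":20,"z":0,"rx":0,"ry":0,"rz":0,"hand":0},{"x":40,"y":23,"z":0,"rx":0,"ry":0,"rz":0,"hand":0},{"x":40,"y":23,"z":0,"rx":0,"ry":0,"rz":0,"hand":0},{"x":33,"y":20,"z":0,"rx":0,"ry":0,"rz":0,"hand":0},{"x":18,"y":10,"z":0,"rx":0,"ry":0,"rz":0,"hand":0},{"x":8,"y":5,"z":0,"rx":0,"ry":0,"rz":0,"hand":0},{"x":0,"y":0,"z":0,"rx":0,"ry":0,"rz":0,"hand":0},{"x":0,"y":0,"z":0,"rx":0,"ry":0,"rz":0,"hand":0}]'
```

```text
clock: 11.55
eef_pos: [587.3, 145.1, 205.3]
tcp_rot: [-3.141, 0.0, 1.651]
contact_force: [-0.5, -0.6, 0.6]
opening: 0.0
grasp_force: 0.0
```

```bash
python3 -m creep '[{"x":2,"y":0,"z":15,"rx":0,"ry":0,"rz":0,"hand":0},{"x":0,"y":0,"z":30,"rx":0,"ry":0,"rz":0,"hand":0},{"x":0,"y":0,"z":30,"rx":0,"ry":0,"rz":0,"hand":0},{"x":0,"y":0,"z":20,"rx":0,"ry":0,"rz":0,"hand":0},{"x":0,"y":0,"z":12,"rx":0,"ry":0,"rz":0,"hand":0},{"x":0,"y":0,"z":10,"rx":0,"ry":0,"rz":0,"hand":0},{"x":0,"y":0,"z":8,"rx":0,"ry":0,"rz":0,"hand":0},{"x":0,"y":0,"z":4,"rx":0,"ry":0,"rz":0,"hand":0},{"x":0,"y":0,"z":0,"rx":0,"ry":0,"rz":0,"hand":0}]'; python3 - <<'E'
from h import *
import cv2
f=grab_frame("scene")[130:220,230:350,::-1]
cv2.imwrite("pics/s2.png",cv2.resize(f,(792,594),interpolation=cv2.INTER_CUBIC))
E
```

```text
clock: 12.68
eef_pos: [587.6, 148.1, 76.3]
tcp_rot: [3.141, -0.0, 1.652]
contact_force: [0.4, 0.3, 0.0]
opening: -0.001
grasp_force: 0.0
```

View pics/s2.png

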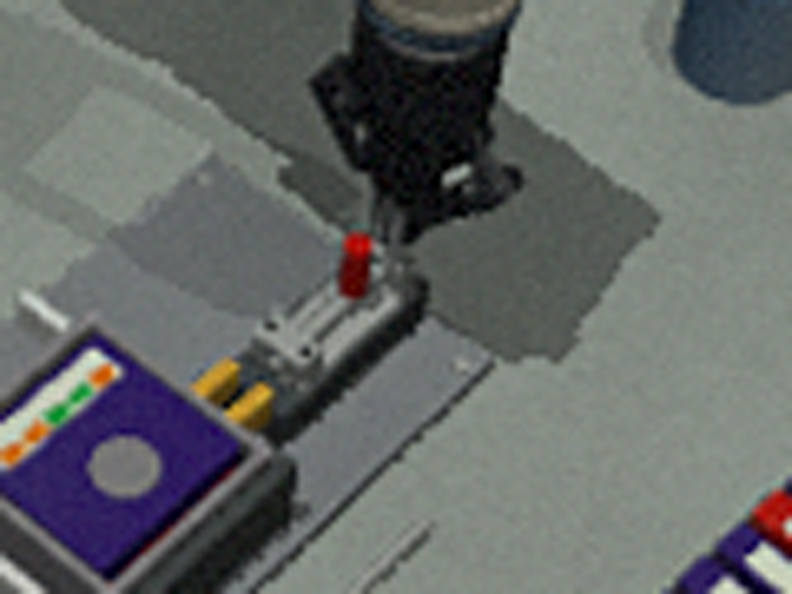

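The closed fingers at (395,220) stand directly behind the knob at (355,265), and the magazine is still home. Push the bolt.

```bash
python3 -m creep '[{"x":-2,"y":0,"z":0,"rx":0,"ry":0,"rz":0,"hand":0},{"x":-3,"y":0,"z":0,"rx":0,"ry":0,"rz":0,"hand":0},{"x":-3,"y":0,"z":0,"rx":0,"ry":0,"rz":0,"hand":0},{"x":-2,"y":0,"z":0,"rx":0,"ry":0,"rz":0,"hand":0},{"x":-2,"y":0,"z":0,"rx":0,"ry":0,"rz":0,"hand":0},{"x":-2,"y":0,"z":0,"rx":0,"ry":0,"rz":0,"hand":0},{"x":-2,"y":0,"z":0,"rx":0,"ry":0,"rz":0,"hand":0},{"x":-2,"y":0,"z":0,"rx":0,"ry":0,"rz":0,"hand":0},{"x":-2,"y":0,"z":0,"rx":0,"ry":0,"rz":0,"hand":0},{"x":-2,"y":0,"z":0,"rx":0,"ry":0,"rz":0,"hand":0},{"x":-2,"y":0,"z":0,"rx":0,"ry":0,"rz":0,"hand":0}]'
```

```text
clock: 14.1
eef_pos: [589.5, 124.1, 76.3]
tcp_rot: [-3.142, -0.0, 1.652]
contact_force: [-0.7, 1.6, 0.3]
opening: -0.002
grasp_force: 1.5
```

```bash
python3 -m creep '[{"x":-2,"y":0,"z":0,"rx":0,"ry":0,"rz":0,"hand":0},{"x":-2,"y":0,"z":0,"rx":0,"ry":0,"rz":0,"hand":0},{"x":-2,"y":0,"z":0,"rx":0,"ry":0,"rz":0,"hand":0},{"x":-2,"y":0,"z":0,"rx":0,"ry":0,"rz":0,"hand":0},{"x":-2,"y":0,"z":0,"rx":0,"ry":0,"rz":0,"hand":0},{"x":-2,"y":0,"z":0,"rx":0,"ry":0,"rz":0,"hand":0}]'; python3 -m creep '[{"x":-1,"y":0,"z":0,"rx":0,"ry":0,"rz":0,"hand":0},{"x":-1,"y":0,"z":0,"rx":0,"ry":0,"rz":0,"hand":0},{"x":-1,"y":0,"z":0,"rx":0,"ry":0,"rz":0,"hand":0},{"x":-1,"y":0,"z":0,"rx":0,"ry":0,"rz":0,"hand":0}]'
```

```text
clock: 14.85
eef_pos: [590.5, 112.1, 76.3]
tcp_rot: [3.142, -0.0, 1.652]
contact_force: [0.7, 2.9, 0.6]
opening: -0.002
grasp_force: 1.5
clock: 15.35
eef_pos: [590.8, 108.2, 76.3]
tcp_rot: [3.142, -0.0, 1.652]
contact_force: [0.2, 2.3, -0.1]
opening: 0.001
grasp_force: 1.5
```

```bash
python3 -m creep '[{"x":-1,"y":0,"z":0,"rx":0,"ry":0,"rz":0,"hand":0},{"x":-1,"y":0,"z":0,"rx":0,"ry":0,"rz":0,"hand":0},{"x":-1,"y":0,"z":0,"rx":0,"ry":0,"rz":0,"hand":0}]'
```

```text
clock: 15.72
eef_pos: [591.1, 105.2, 76.3]
tcp_rot: [3.141, -0.0, 1.652]
contact_force: [-0.5, 3.6, -0.9]
opening: -0.001
grasp_force: 1.5
```

```bash
python3 -m creep '[{"x":-1,"y":0,"z":0,"rx":0,"ry":0,"rz":0,"hand":0},{"x":-1,"y":0,"z":0,"rx":0,"ry":0,"rz":0,"hand":0}]'
```

```text
clock: 15.98
eef_pos: [591.2, 103.2, 76.3]
tcp_rot: [-3.142, 0.0, 1.652]
contact_force: [-0.2, 3.9, -0.5]
opening: -0.0
grasp_force: 1.5
```

```bash
python3 -m creep '[{"x":-1,"y":0,"z":0,"rx":0,"ry":0,"rz":0,"hand":0},{"x":-1,"y":0,"z":0,"rx":0,"ry":0,"rz":0,"hand":0}]'
```

```text
clock: 16.23
eef_pos: [591.4, 101.2, 76.3]
tcp_rot: [3.142, -0.0, 1.652]
contact_force: [-0.4, 3.2, -0.8]
opening: 0.003
grasp_force: 1.5
```

```bash
python3 -m creep '[{"x":-1,"y":0,"z":0,"rx":0,"ry":0,"rz":0,"hand":0},{"x":-1,"y":0,"z":0,"rx":0,"ry":0,"rz":0,"hand":0}]'
```

```text
clock: 16.48
eef_pos: [591.5, 99.2, 76.3]
tcp_rot: [-3.142, -0.0, 1.652]
contact_force: [-0.6, 2.6, 0.1]
opening: -0.006
grasp_force: 1.5
```

```bash
python3 -m creep '[{"x":-1,"y":0,"z":0,"rx":0,"ry":0,"rz":0,"hand":0},{"x":-1,"y":0,"z":0,"rx":0,"ry":0,"rz":0,"hand":0}]'
```

```text
clock: 16.73
eef_pos: [591.7, 97.2, 76.3]
tcp_rot: [3.142, -0.0, 1.652]
contact_force: [0.3, 2.6, 0.3]
opening: -0.002
grasp_force: 1.5
```

```bash
python3 -m creep '[{"x":-1,"y":0,"z":0,"rx":0,"ry":0,"rz":0,"hand":0},{"x":-1,"y":0,"z":0,"rx":0,"ry":0,"rz":0,"hand":0},{"x":-1,"y":0,"z":0,"rx":0,"ry":0,"rz":0,"hand":0}]'
```

```text
clock: 17.1
eef_pos: [591.8, 96.7, 76.4]
tcp_rot: [3.141, -0.004, 1.651]
contact_force: [-1.4, 19.8, -0.3]
opening: -0.0
grasp_force: 10.2
```

```bash
python3 -m creep '[{"x":0.5,"y":0,"z":0,"rx":0,"ry":0,"rz":0,"hand":0},{"x":0,"y":0,"z":0,"rx":0,"ry":0,"rz":0,"hand":0},{"x":0,"y":0,"z":0,"rx":0,"ry":0,"rz":0,"hand":0}]'
```

```text
clock: 17.48
eef_pos: [591.8, 96.8, 76.3]
tcp_rot: [3.141, -0.003, 1.651]
contact_force: [-0.8, 14.4, -2.0]
opening: -0.002
grasp_force: 7.3
```

Holding at 14.4 N. I'll stay a bit longer, then back off and rise.

```bash
python3 -m creep '[{"x":0,"y":0,"z":0,"rx":0,"ry":0,"rz":0,"hand":0},{"x":0,"y":0,"z":0,"rx":0,"ry":0,"rz":0,"hand":0},{"x":0,"y":0,"z":0,"rx":0,"ry":0,"rz":0,"hand":0},{"x":0,"y":0,"z":0,"rx":0,"ry":0,"rz":0,"hand":0}]'; python3 -m creep '[{"x":2,"y":0,"z":0,"rx":0,"ry":0,"rz":0,"hand":0},{"x":6,"y":0,"z":0,"rx":0,"ry":0,"rz":0,"hand":0},{"x":10,"y":0,"z":0,"rx":0,"ry":0,"rz":0,"hand":0},{"x":8,"y":0,"z":-5,"rx":0,"ry":0,"rz":0,"hand":0},{"x":4,"y":0,"z":-20,"rx":0,"ry":0,"rz":0,"hand":0},{"x":0,"y":0,"z":-35,"rx":0,"ry":0,"rz":0,"hand":0},{"x":0,"y":0,"z":-35,"rx":0,"ry":0,"rz":0,"hand":0},{"x":0,"y":0,"z":-20,"rx":0,"ry":0,"rz":0,"hand":0},{"x":0,"y":0,"z":-5,"rx":0,"ry":0,"rz":0,"hand":0},{"x":0,"y":0,"z":0,"rx":0,"ry":0,"rz":0,"hand":0}]'; python3 - <<'E'
from h import *
import cv2
f=grab_frame("scene")[130:250,210:370,::-1]
cv2.imwrite("pics/s3.png",cv2.resize(f,(800,600),interpolation=cv2.INTER_CUBIC))
E
```

```text
clock: 17.98
eef_pos: [591.8, 96.8, 76.4]
tcp_rot: [3.141, -0.003, 1.651]
contact_force: [-1.2, 14.1, -0.7]
opening: 0.002
grasp_force: 7.3
clock: 19.23
eef_pos: [589.3, 124.9, 196.1]
tcp_rot: [-3.142, 0.0, 1.652]
contact_force: [-0.6, 1.0, -0.6]
opening: 0.003
grasp_force: 0.0
```

View pics/s3.png

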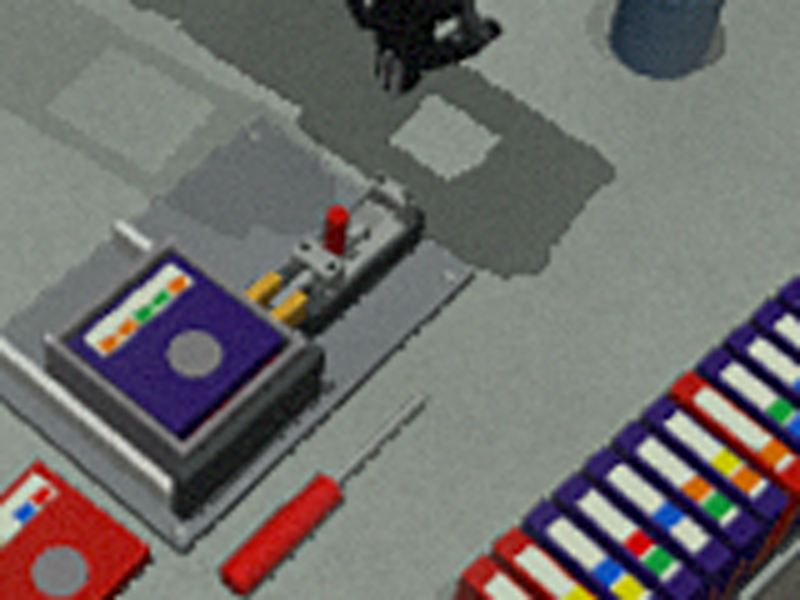

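The rod lies between the brass cheeks at about (290,290), the magazine is home, and the hand is clear.

```bash
python3 -c "from rig import *; print(sign_off())"
```

```text
the job is handed in; nothing more can be done
None
```

The magazine is home against the back stop. The bolt sits at its end stop in the keeper and was held there at about 14 N for over half a second. Readings on the magazine and bolt stayed at or below about 20 N, the hand is clear, and the job is handed in, but sign-off returned no verdict.

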